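Lay the mailing tubes in the rack and wedge its gate shut

TASK

Lay every standing mailing tube on its side in a cradle of the rack, one tube to a cradle, any cradle. Only then swing the rack's gate fully shut and, as its latch is gone, tap the steel door wedge in, nose first from outside, under the free half of the gate until it is jammed tight. Leave the other desk things alone.

Things in the scene. Friction and masses are not known exactly. Their poses are not given: they have to be found in the camera images.
- rack: Fixed wooden rack on the desk. Origin: on the desk under the middle of the rack; z up, y along the cradles away from the gate, x across the cradles. Deck 236 (x) by 166 (y) mm, its top 40 mm and underside 30 mm above the desk, carried by cross boards at y = +1 to +19 and +61 to +79 mm, so that the space under it is open between the gate and y = +1 mm. No walls on top; the gate is at the -y end.
- cradle0 (a point): Where the middle of a tube (its axis) rests in the first cradle, rack x = -74 mm, 68.5 mm above the desk. Each cradle is two black 90-degree V supports, 14 mm wide along y, centred 36 mm either side of this point; a tube lies in them along rack y, either way round. The V arms reach 16 mm either side of the cradle's middle plane, up to 10 mm below the tube's axis.
- cradle1 (a point): The same for the middle cradle, rack x = 0; pitch between cradles 74 mm.
- cradle2 (a point): The same for the third cradle, rack x = +74 mm.
- gate_hinge (a point): On the desk on the gate's upright hinge axis, at rack x = -122, y = -96 mm; a 10 mm steel pin stands here to 85 mm height. Fixed to the rack, axes as the rack's.
- gate (a joint): Gate angle, rad: 0 shut (a stop that gives to -0.03 when pushed), up to 1.5 as its free end swings out to rack -y. Grey board, 0.6 kg, 12 mm thick, from 12 to 244 mm from the hinge axis and centred on it; lower edge 10 mm above the desk, upper 76 mm. Shut, it runs along rack +x, outer face at rack y = -102 mm. Swings lightly (0.1 N m), stays where left.
- gate_lift (a joint): How far the gate is lifted on its pin, m: 0 to 0.006. It weighs about 6 N and a spring adds 1 N per mm of lift.
- gate_end (a point): Middle of the gate's upper edge at its free end, 244 mm from the hinge axis, 76 mm above the desk; z up, x from hinge to free end, y through the board to the rack side.
- wedge: Loose dark steel door wedge, 600 g, 125 mm long (x), 40 wide (y); origin under its middle. Flat below; top slopes from 4 mm high at the nose (x = +62.5) to 30 at the tail, whose sides are parallel to grasp. It meets the shut gate when its nose is some 30 mm inside the gate's outer face; 15 to 35 mm further (10 to 20 N) it is jammed tight, lifts the gate 1 mm or more, and stays.
- wedge_nose (a point): Middle of the wedge's nose, 62.5 mm from its origin, axes as the wedge's.
- tube0: Loose cardboard mailing tube, about 120 g, 140 mm long, 36 mm across, with a white hexagonal plastic cap (10 mm long, 40 mm across flats, 46 mm across corners) at each end. Starts standing. Origin: middle of its lower end; z along its axis.
- tube0_mid (a point): Middle of tube0 on its axis, 70 mm from either end; axes as the tube's.
- tube1: A tube like tube0; may be absent.
- tube1_mid (a point): Middle of tube1.
- tube2: A tube like tube0; may be absent.
- tube2_mid (a point): Middle of tube2.
- mug: Bystander: white mug, 76 mm across, 90 mm tall; origin under it.
- stapler: Bystander: black stapler, 140 mm long (x), about 60 mm tall; origin under it.
- tape_dispenser: Bystander: grey tape dispenser, 150 mm long (x), 84 mm tall; origin under it.

How it is judged:
By the outcome, as a careful person would: the job done as asked, in the order asked, and still so for the second after the job is handed in, with the robot touching nothing.
Of tube0, tube1, tube2 only 2 to 3 are there at a start; the rules pass over those that are not, and their reading is None.
At some moment in a run one of wedge may be knocked a few centimetres aside while the robot is not near it.
Once in a run the grip may slacken for a moment while it holds something.
It also fails if it takes over 208 s, if anything falls off the work surface, if the arm or the gripper's body presses on something with over 40 N, if the wrist force passes 120 N, or if a joint passes its speed limit or range.

ROBOT

A 6-joint arm with a two-finger parallel gripper is mounted at the origin on the work surface. World frame = base frame: x ahead of the robot, y to its left, z up, the work surface at z = 0. Lengths are in mm, angles in rad, forces in N, time in s.
With the tool pointing down it reaches from about 350 to 875 mm from the base axis. Payload 4.2 kg.
Tool frame: the origin (TCP) lies between the finger pads; the fingertips stand 11 mm ahead of it and the grasp point (between the pads) lies 8 mm behind it; z points along the fingers, y is the direction in which the jaws open and shut (so a half turn about z gives the same grasp; the last joint's range is limited). The gripper opens to 85 mm and grips with 20 to 120 N. Pads are 22 mm wide; open, the fingers measure 114 mm over their backs; the gripper's body (76 mm by 85 mm) begins 54 mm behind the grasp point. The pads swing forward as they close: fully open they stand 13 mm farther back than shut.
Start: joints at [1.387, 0.385, 0.008, 0, -1.194, -0.259], TCP at [267.761, 564.715, 242.312] pointing down, gripper open.
Joint ranges: [-3.14, 3.14], [-1.21, 2.06], [-1.07, 1.41], [-3.16, 2.05], [-2.99, -0.16], [-3.1, 3.1]. Speed limits (rad/s): [2.79, 2.79, 3.14, 3.14, 3.14, 3.14].

INTERFACE

Orientations are given as a unit quaternion [x, y, z, w].
In Python, from bench import * gives the robot as it stands.
- The arm moves only by the tool servo_tool, never from a script. Its argument "rows" is a list of rows, each a list of 7 numbers: the opening, from 0 (shut) to 1 (fully open), then the shift along the tool's x, y, z in cm, then the turn, a rotation vector about the tool's x, y, z in degrees. A call has 1 to 12 rows; each row shifts and turns the commanded pose from where the row before left it, along the tool's axes as they then stand; what a row does not reach is not made up. A row lasts 1/10 s, in which the tool goes at most 50 mm and 8.59 degrees, less where a joint would pass 70% of its speed; a pose out of reach is approached as far as the arm can. A call is refused whole if a number of a shift passes 5 or a number of a turn 8.59, either way. A call with a gripper value outside its range is refused whole. The fingers move at their own pace and stop on an object; the grip force is fixed at half the most. Time passes only in rows, so rows that do not move let the fingers close. It gives the time, the measured TCP pose, the force and the opening at its end, in the units of the state.
- read_state(): the state, without advancing time (a new reading comes with each control period).
- get_image(name): name is "scene" or "side" or "wrist"; returns a dict with "image" (420x560x3 uint8, red, green, blue), "mtx" (3x3 intrinsics, pixels), "extrinsics" (4x4, takes a point from camera to world coordinates). Camera axes: x right, y up, looking along -z (the intrinsics and any distortion apply to the point x, -y, -z); pixel columns grow to the right and rows downward; lengths in mm; the calibration is good to about 2 mm. The wrist camera is an equidistant fisheye: a pixel r from the principal point sees the ray r / f radians off the axis. A picture is of the moment at which its call begins. There is no depth.
- job_done(): hands the job in, once; it reports no verdict.
The state is a dict: "clock": time; "joints": joint angles; "joint_vel": joint speeds; "joint_efforts": joint torques, N m; "position": TCP position; "ee_rot": TCP orientation; "contact_force": force on the tool from outside, world axes, zero at the start; "wrist_torque": the same for the moment, N m; "gripper_width": finger opening in mm.
Only numpy, scipy, OpenCV 4.12 (cv2) and the standard library are available. Lean on these libraries where they do the work, as an engineer would, in place of code of your own. Each camera call takes 0.05 s, during which the arm holds its last target. There are 200 camera calls.

## Working session

There is one attempt and no reset: what is moved stays moved. The work goes in short steps, Python scripts to look and compute and a tool call to move; the robot and the scene stay as the last step left them, time stands still between calls to the robot, and variables do not carry over. Pictures are saved under pics/ and viewed, about 12 in all and at most 16, crops included, and the job is handed in when it is done.

Besides the shell and the picture viewer there is one more tool, called after "Request:" as name(argument=value, ...), one argument or row to a line, values as JSON. servo_tool: Moves the arm, as the interface text tells. Its arguments: {"type":"object","properties":{"rows":{"type":"array","items":{"type":"array","items":{"type":"number"}}}},"required":["rows"]}

```bash
mkdir -p pics; ls
python3 - <<'E'
from bench import *
import cv2
s=read_state(); print(s)
for n in ("scene","side"):
    d=get_image(n); cv2.imwrite(f"pics/{n}0.png",cv2.resize(d["image"][:,:,::-1],(800,600),interpolation=cv2.INTER_CUBIC)); print(n,d["mtx"].tolist(),d["extrinsics"].round(3).tolist(),[k for k in d])
E
```

```text
pics
{'clock': 0.0, 'joints': array([ 1.38659037e+00,  3.85568511e-01,  6.62625829e-03, -5.26091036e-04,
       -1.19398969e+00, -2.58601414e-01]), 'joint_vel': array([ 0.00079513,  0.00018349, -0.00027912,  0.00027163,  0.00145591,
        0.00073715]), 'joint_efforts': array([-1.14128616e-03, -3.92291200e+01,  1.88398182e+01,  4.18628097e+00,
       -4.70735933e-03,  1.10351472e-06]), 'position': array([267.53291008, 564.22625932, 241.21048593]), 'ee_rot': array([ 9.75568260e-01, -2.19693811e-01, -2.04607842e-04,  1.07616339e-03]), 'contact_force': array([-0.0182333 ,  1.32011913,  0.27064425]), 'wrist_torque': array([ 0.02039492,  0.01517886, -0.00491099]), 'gripper_width': 85.5598971152299}
scene [[484.9835800536053, 0.0, 278.0868384097884], [0.0, 484.9835800536053, 211.8831014916511], [0.0, 0.0, 1.0]] [[0.743, -0.494, 0.452, 1096.027], [0.67, 0.543, -0.506, -558.88], [0.005, 0.679, 0.734, 998.335], [0.0, 0.0, 0.0, 1.0]] ['image', 'mtx', 'extrinsics']
side [[457.3797774418084, 0.0, 285.61121320776857], [0.0, 457.3797774418084, 213.0525485292247], [0.0, 0.0, 1.0]] [[0.711, 0.441, -0.547, -72.868], [-0.703, 0.455, -0.547, -533.013], [0.008, 0.773, 0.634, 760.061], [0.0, 0.0, 0.0, 1.0]] ['image', 'mtx', 'extrinsics']
```

View pics/scene0.png

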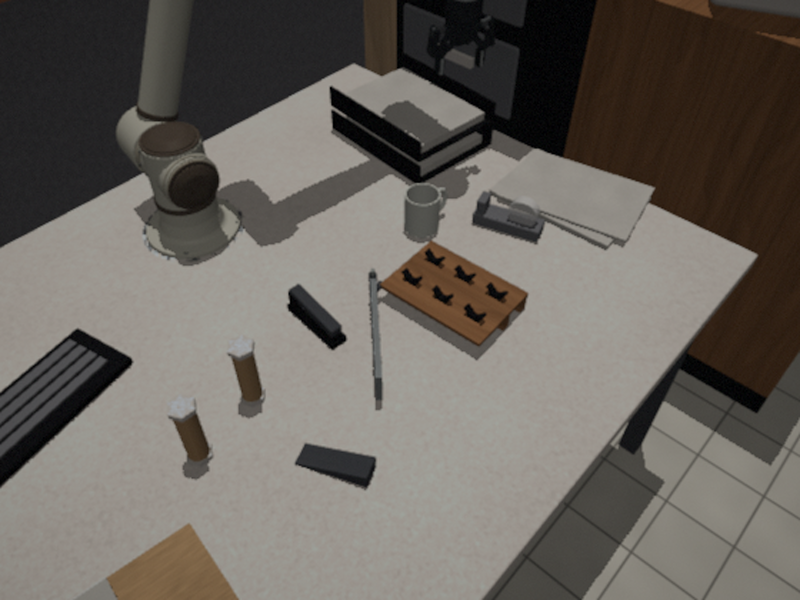

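View pics/side0.png

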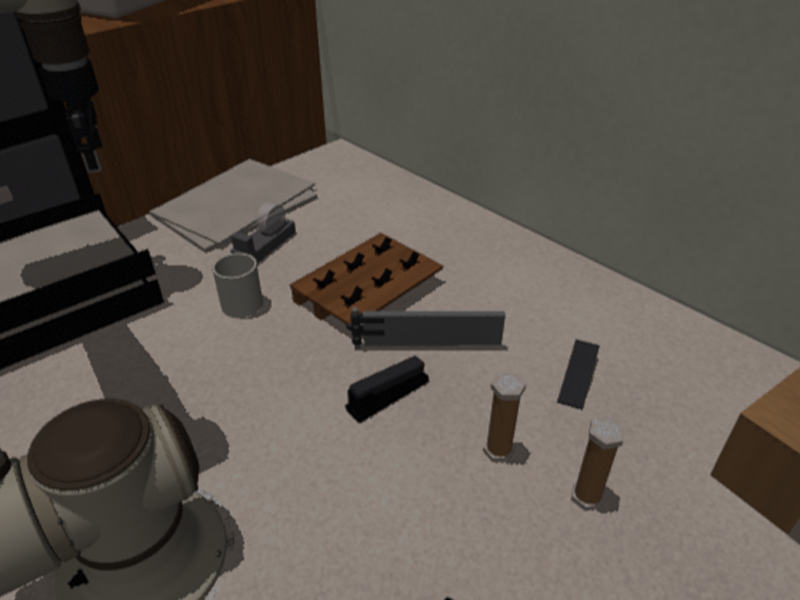

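Two tubes stand (scene tops (243,347), (183,408)). The gate is open from its hinge (373,273) to (378,400), and the wedge is at about (337,463). Next I measure these.

```bash
cat > h.py <<'E'
from bench import *
import numpy as np, cv2
from scipy.spatial.transform import Rotation as R
K={"scene":(484.98358,278.08684,211.8831),"side":(457.379777,285.611213,213.052549)}
E={}
def calib():
    for n in K:
        d=get_image(n); E[n]=np.array(d["extrinsics"])
def ray(n,p,s=800/560):
    f,cx,cy=K[n]; u,v=np.array(p)/s
    d=np.array([(u-cx)/f,-(v-cy)/f,-1.]); X=E[n]
    return X[:3,3],X[:3,:3]@d
def onz(n,p,z,s=800/560):
    o,d=ray(n,p,s); return o+d*(z-o[2])/d[2]
def tri(a,b):
    A=np.zeros((3,3));y=np.zeros(3)
    for n,p in (("scene",a),("side",b)):
        o,d=ray(n,p); d/=np.linalg.norm(d); M=np.eye(3)-np.outer(d,d); A+=M;y+=M@o
    return np.linalg.solve(A,y)
def wristpt(d,p,z,s=1.):
    M=d["mtx"];X=d["extrinsics"];u,v=np.array(p)/s
    a=np.array([(u-M[0,2])/M[0,0],(v-M[1,2])/M[1,1]]);r=np.hypot(*a)
    q=np.array([a[0]/r*np.sin(r),-a[1]/r*np.sin(r),-np.cos(r)]) if r>1e-9 else np.array([0,0,-1.])
    w=X[:3,:3]@q; return X[:3,3]+w*(z-X[2,3])/w[2]
E
python3 - <<'E'
from h import *
calib(); np.set_printoptions(precision=1,suppress=True)
print("A",tri((243,347),(508,387)),onz("scene",(243,347),140),onz("side",(508,387),140))
print("B",tri((183,408),(605,432)),onz("scene",(183,408),140),onz("side",(605,432),140))
c={"scene":[(380,287),(430,243),(527,294),(480,340)],"side":[(350,325),(292,288),(381,235),(442,268)]}
L=np.array([(-118,-83),(-118,83),(118,83),(118,-83)])
for n in c:
    P=np.array([onz(n,p,40)[:2] for p in c[n]]);print(n,P.tolist())
    m=P.mean(0);H=(P-m).T@L; a=np.arctan2(H[1,0]-H[0,1],H[0,0]+H[1,1]); print(m,a)
for a,b,nm in (((373,270),(356,313),"pin85"),((380,381),(504,312),"gate top end"),((300,455),(588,345),"w1"),((375,462),(570,402),"w2")):
    print(nm,tri(a,b))
print([onz("scene",p,0) for p in ((297,465),(369,485))],[onz("scene",p,z) for p,z in (((307,445),4),((376,459),30))])
for n,p in (("scene",(378,398)),("side",(504,345))): print(onz(n,p,10))
print("mug",onz("scene",(423,190),90),onz("side",(237,265),90))
for n,ps in (("scene",((293,290),(340,335))),("side",((352,400),(422,365)))): print("stapler",[onz(n,p,40) for p in ps])
E
```

```text
A [ 444.3 -201.9  131.2] [ 450.1 -203.2  140. ] [ 436.5 -208.8  140. ]
B [ 469.3 -335.1  131.8] [ 475.1 -337.   140. ] [ 462.2 -337.9  140. ]
scene [[453.75905789159344, 110.37432845784099], [443.9970852762086, 270.9153399527456], [673.9290422838508, 285.4997869846644], [676.9114437687375, 134.35440099135246]]
[562.1 200.3] 0.07057613228061028
side [[440.600204912291, 117.20561846600208], [431.9171556516144, 265.8137954719157], [663.3448890465766, 281.4180319948655], [669.3583903482789, 120.45799022541314]]
[551.3 196.2] 0.04303667753921291
pin85 [441.  103.2  78.1]
gate top end [620.4 -65.5  70.5]
w1 [ 629.  -234.7   87.5]
w2 [ 666.5 -161.2  -68.9]
[array([ 600.3, -243.6,    0. ]), array([ 710.6, -191.3,    0. ])] [array([ 587.1, -209. ,    4. ]), array([ 699.4, -162.5,   30. ])]
[612.6 -65.6  10. ]
[614.7 -75.3  10. ]
mug [360.6 343.7  90. ] [367.6 329.4  90. ]
stapler [array([336. ,  -7.5,  40. ]), array([482.6, -26.4,  40. ])]
stapler [array([333. , -12.4,  40. ]), array([459.2, -33.1,  40. ])]
```

Request:
servo_tool(
  rows=[
    [1,0,0,0,0,0,7.7],
    [1,0,0,0,0,0,7.7],
    [1,0,0,0,0,0,7.7],
    [1,0,0,0,0,0,7.7],
    [1,0,0,0,0,0,7.7],
    [1,0,0,0,0,0,7.7],
    [1,0,0,0,0,0,7.7],
    [1,0,0,0,0,0,7.7],
  ],
)

```text
clock: 1.0
position: [267.7, 564.5, 242.0]
ee_rot: [0.724, -0.69, 0.0, 0.0]
contact_force: [1.0, -0.7, 1.1]
gripper_width: 85.6
```

Request:
servo_tool(
  rows=[
    [1,4.3,-2.1,-0.7,0,0,0],
    [1,4.3,-2.1,-0.7,0,0,0],
    [1,4.3,-2.1,-0.7,0,0,0],
    [1,4.3,-2.1,-0.7,0,0,0],
    [1,4.3,-2.1,-0.7,0,0,0],
    [1,4.3,-2.1,-0.7,0,0,0],
    [1,4.3,-2.1,-0.7,0,0,0],
    [1,4.3,-2.1,-0.7,0,0,0],
    [1,4.3,-2.1,-0.7,0,0,0],
    [1,4.3,-2.1,-0.7,0,0,0],
    [1,0,0,0,0,0,0],
    [1,0,0,0,0,0,0],
  ],
)

```text
clock: 2.2
position: [500.4, 145.3, 312.1]
ee_rot: [0.725, -0.689, -0.0, 0.0]
contact_force: [0.2, 0.2, 0.8]
gripper_width: 85.4
```

Run:
```python
from h import *
d=get_image("wrist"); cv2.imwrite("pics/w1.png",cv2.resize(d["image"][:,:,::-1],(800,600),interpolation=cv2.INTER_CUBIC)); print(d["mtx"].tolist(),d["extrinsics"].round(3).tolist())
s=read_state();print(s["position"],s["joints"].round(3),R.from_quat(s["ee_rot"]).as_matrix().round(3).tolist())
```

```text
[[325.19226210127806, 0.0, 278.06066011331825], [0.0, 325.19226210127806, 206.76247424252537], [0.0, 0.0, 1.0]] [[-0.999, 0.046, 0.016, 503.606], [-0.049, -0.951, -0.304, 67.675], [0.001, -0.304, 0.953, 444.382], [0.0, 0.0, 0.0, 1.0]]
[499.97307804 146.22638127 311.93056295] [ 0.596  0.163 -0.124 -0.    -1.285 -0.544] [[0.052, -0.999, -0.001], [-0.999, -0.052, 0.0], [-0.0, 0.001, -1.0]]
```

View pics/w1.png

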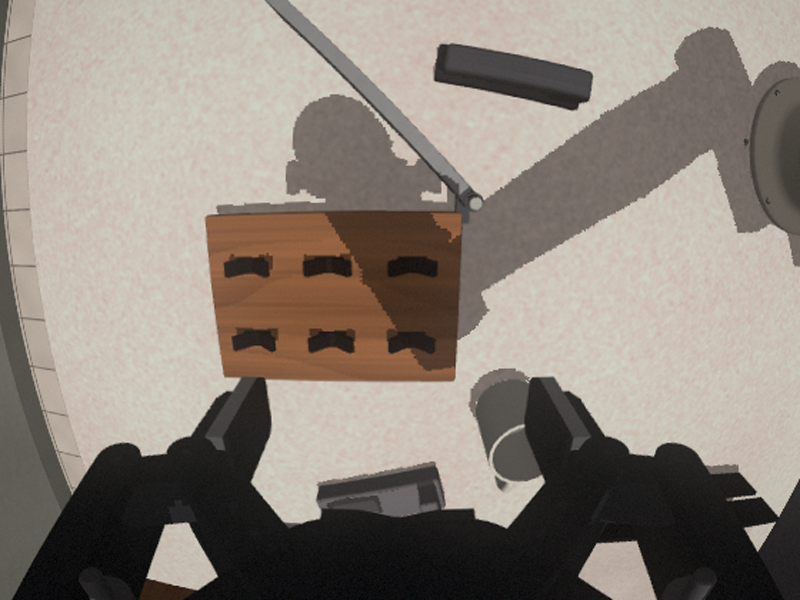

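Rack from above: deck corners at (207,216), (462,213), (456,380), (226,377), and pin top at (474,203).

```bash
cat >> h.py <<'E'
def rackfit(P,L):
    P=np.array(P);L=np.array(L,float);m=P.mean(0);l=L.mean(0);H=(P-m).T@(L-l)
    a=np.arctan2(H[1,0]-H[0,1],H[0,0]+H[1,1]); Rm=np.array([[np.cos(a),-np.sin(a)],[np.sin(a),np.cos(a)]])
    return m-Rm@l,a,P-(m+(L-l)@Rm.T)
E
python3 - <<'E'
from h import *
np.set_printoptions(precision=2,suppress=True)
d=get_image("wrist");s=800/560
px=[(207,216),(462,213),(456,380),(226,377)]
P=[wristpt(d,p,40,s)[:2] for p in px]; L=[(118,-83),(-118,-83),(-118,83),(118,83)]
P.append(wristpt(d,(474,203),85,s)[:2]);L.append((-122,-96))
o,a,r=rackfit(P,L);print(o,a,r.tolist())
Rm=np.array([[np.cos(a),-np.sin(a)],[np.sin(a),np.cos(a)]])
for x in(-74,0,74): print(x,o+Rm@[x,0])
E
```

```text
[555.49 206.29] 0.052622104683435623 [[-2.1726180804491833, -0.1539909871353018], [1.0915397239086246, 1.4909409724581764], [0.3700017776060349, -0.8446275139710906], [-1.5358432870149272, -1.0495009792907695], [2.2469198659491667, 0.5571785079390565]]
-74 [481.59 202.39]
0 [555.49 206.29]
74 [629.39 210.18]
```

Request:
servo_tool(
  rows=[
    [1,4.2,0.9,0,0,0,0],
    [1,4.2,0.9,0,0,0,0],
    [1,4.2,0.9,0,0,0,0],
    [1,4.2,0.9,0,0,0,0],
    [1,4.2,0.9,0,0,0,0],
    [1,4.2,0.9,0,0,0,0],
    [1,4.2,0.9,0,0,0,0],
    [1,0,0,0,0,0,0],
    [1,0,0,0,0,0,0],
  ],
)

```text
clock: 3.2
position: [452.7, -150.1, 312.0]
ee_rot: [0.726, -0.688, -0.0, 0.0]
contact_force: [0.3, 0.1, -1.0]
gripper_width: 85.6
```

Run:
```python
from h import *
import pickle
d=get_image("wrist"); pickle.dump(d,open("w2.pkl","wb")); cv2.imwrite("pics/w2.png",cv2.resize(d["image"][:,:,::-1],(800,600),interpolation=cv2.INTER_CUBIC))
s=read_state();print(s["position"],s["joints"].round(3))
```

```text
[ 452.94509502 -149.49815993  312.12536002] [ 0.023  0.083 -0.218 -0.    -1.271  0.032]
```

View pics/w2.png

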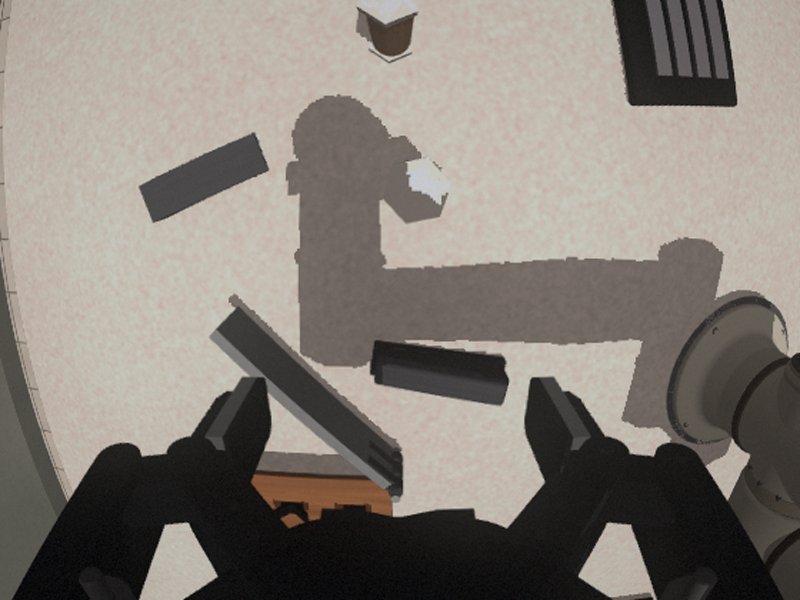

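Run:
```python
from h import *
import pickle
np.set_printoptions(precision=1,suppress=True)
d=pickle.load(open("w2.pkl","rb"));s=800/560
c=d["image"][90:170,255:330,::-1]; cv2.imwrite("pics/w2c.png",cv2.resize(c,None,fx=7,fy=7,interpolation=cv2.INTER_CUBIC))
print(d["extrinsics"][:3,3])
print("A",wristpt(d,(415,190),140,s),wristpt(d,(415,190),0,s))
print("B",wristpt(d,(387,8),140,s),"base front",wristpt(d,(390,60),0,s))
for p,z in (((140,187),30),((152,221),30),((269,168),4),((255,134),4)): print(wristpt(d,p,z,s))
print("gate end",wristpt(d,(232,318),76,s))
print("stapler",[wristpt(d,p,50,s) for p in((375,345),(505,400))])
```

```text
[ 456.1 -227.7  444.3]
A [ 442.8 -203.3  140. ] [ 436.7 -192.     0. ]
B [ 467.3 -324.6  140. ] base front [ 466.9 -316.2    0. ]
[ 707.1 -194.3   30. ]
[ 694.5 -160.1   30. ]
[ 577.7 -209.1    4. ]
[ 592.7 -242.3    4. ]
gate end [594.3 -81.8  76. ]
stapler [array([467.1, -52.7,  50. ]), array([335.9,   2. ,  50. ])]
```

View pics/w2c.png

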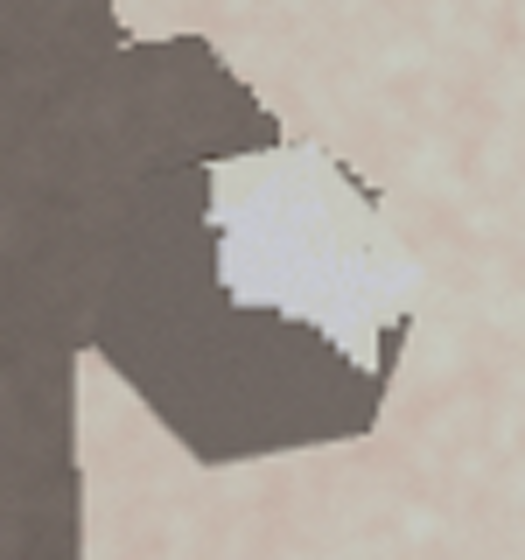

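Request:
servo_tool(
  rows=[
    [1,0,0,0,0,7.5,0],
    [1,0,0,0,0,7.5,0],
    [1,0,0,0,0,7.5,0],
    [1,0,0,0,0,7.5,0],
    [1,0,0,0,0,7.5,0],
    [1,0,0,0,0,7.5,0],
    [1,0,0,0,0,7.5,0],
    [1,0,0,0,0,7.5,0],
    [1,0,0,0,0,0,0],
    [1,0,0,0,0,0,0],
  ],
)

```text
clock: 4.25
position: [453.4, -149.0, 312.0]
ee_rot: [0.63, -0.595, 0.363, 0.343]
contact_force: [-0.0, 0.8, 1.0]
gripper_width: 85.1
```

```bash
cat > go.py <<'E'
# go.py x y z : shift to a TCP position, in the tool's axes (cm)
import sys
from h import *
np.set_printoptions(precision=2,suppress=True)
s=read_state();M=R.from_quat(s["ee_rot"]).as_matrix()
print("pos",s["position"],"j",s["joints"],"t",s["clock"],"w",s["gripper_width"],"F",s["contact_force"]);print(M)
p=s["position"]
for i in range(1,len(sys.argv),3):
    t=np.array(sys.argv[i:i+3],float); print(t,"cm:",M.T@(t-p)/10); p=t
E
python3 go.py 435.5 -97.5 139 441.4 -210 74
```

```text
pos [ 453.36 -148.98  312.02] j [ 0.42  0.15 -0.79  0.98 -1.35 -0.97] t 4.25 w 85.07011375451275 F [-0.01  0.8   1.  ]
[[ 0.03 -1.    0.05]
 [-0.5  -0.06 -0.86]
 [ 0.87  0.   -0.5 ]]
[435.5 -97.5 139. ] cm: [-17.6    1.48   4.14]
[ 441.4 -210.    74. ] cm: [ 0.03  0.03 13.01]
```

Request:
servo_tool(
  rows=[
    [1,-3.5,0.3,0.8,0,0,0],
    [1,-3.5,0.3,0.8,0,0,0],
    [1,-3.5,0.3,0.8,0,0,0],
    [1,-3.5,0.3,0.8,0,0,0],
    [1,-3.5,0.3,0.8,0,0,0],
    [1,0,0,0,0,0,0],
    [1,0,0,0,0,0,0],
  ],
)

```text
clock: 4.95
position: [436.0, -98.1, 141.7]
ee_rot: [0.628, -0.596, 0.363, 0.343]
contact_force: [-0.3, -0.5, 0.4]
gripper_width: 85.1
```

```bash
python3 go.py 441.4 -210 74
python3 - <<'E'
from h import *
d=get_image("wrist"); cv2.imwrite("pics/w3.png",d["image"][:,:,::-1])
E
```

```text
pos [435.97 -98.06 141.71] j [ 0.53  0.42 -0.97  1.01 -1.14 -1.4 ] t 4.95 w 85.1228290713446 F [-0.29 -0.49  0.44]
[[ 0.03 -1.    0.05]
 [-0.5  -0.05 -0.86]
 [ 0.87 -0.   -0.5 ]]
[ 441.4 -210.    74. ] cm: [-0.25  0.06 13.09]
```

View pics/w3.png

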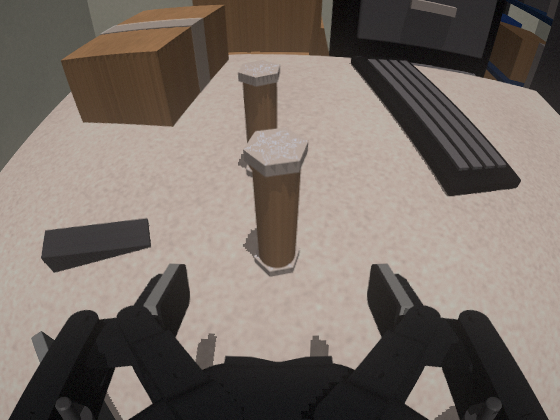

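The tube is centred between the fingers (col 277). I advance and grip.

Request:
servo_tool(
  rows=[
    [1,-0.1,0,3,0,0,0],
    [1,-0.1,0,3,0,0,0],
    [1,0,0,3,0,0,0],
    [1,0,0,2.5,0,0,0],
    [1,0,0,1.5,0,0,0],
    [1,0,0,0,0,0,0],
    [0,0,0,0,0,0,0],
    [0,0,0,0,0,0,0],
    [0,0,0,0,0,0,0],
    [0,0,0,0,0,0,0],
    [0,0,0,0,0,0,0],
  ],
)

```text
clock: 6.1
position: [445.2, -209.0, 75.4]
ee_rot: [0.628, -0.596, 0.363, 0.345]
contact_force: [-0.5, 2.6, 4.9]
gripper_width: 34.3
```

```bash
python3 go.py 441.4 -130 180
```

```text
pos [ 445.21 -208.95   75.43] j [ 0.1   0.54 -1.07  1.54 -1.05 -1.61] t 6.1 w 34.33970503575957 F [-0.45  2.58  4.9 ]
[[ 0.03 -1.    0.04]
 [-0.5  -0.05 -0.87]
 [ 0.87  0.   -0.5 ]]
[ 441.4 -130.   180. ] cm: [  5.12  -0.02 -12.07]
```

Request:
servo_tool(
  rows=[
    [0,0.8,0,-0.5,0,0,0],
    [0,2,0,-1.1,0,0,0],
    [0,4,0,-2.3,0,0,0],
    [0,4,0,-2.3,0,0,0],
    [0,4,0,-2.3,0,0,0],
    [0,2,0,-1.1,0,0,0],
    [0,0,0,0,0,0,0],
  ],
)

```text
clock: 6.8
position: [445.7, -209.6, 270.9]
ee_rot: [0.627, -0.598, 0.363, 0.342]
contact_force: [0.7, -0.1, -2.9]
gripper_width: 34.5
```

Request:
servo_tool(
  rows=[
    [0,0,0,0,0,-7.5,0],
    [0,0,0,0,0,-7.5,0],
    [0,0,0,0,0,-7.5,0],
    [0,0,0,0,0,-7.5,0],
    [0,0,0,0,0,-7.5,0],
    [0,0,0,0,0,-7.5,0],
    [0,0,0,0,0,-7.5,0],
    [0,0,0,0,0,-7.5,0],
    [0,0,0,0,0,-7.5,0],
    [0,0,0,0,0,-7.5,0],
    [0,0,0,0,0,-7.5,0],
    [0,0,0,0,0,-7.5,0],
  ],
)

```text
clock: 8.0
position: [445.0, -210.2, 267.1]
ee_rot: [0.699, -0.665, -0.191, -0.18]
contact_force: [-0.4, -0.5, -2.1]
gripper_width: 34.2
```

```bash
python3 - <<'E'
from h import *
np.set_printoptions(precision=2,suppress=True)
# tube middle in tool frame: at the grasp tube was upright at (443,-205), mid z=70
G=np.array([445.21,-208.95,75.43]);M0=R.from_quat([.628,-.596,.363,.345]).as_matrix()
print("mid in tool",M0.T@(np.array([444,-203,70])-G), "axis in tool",M0.T@[0,0,1])
E
python3 go.py 478 290 200
python3 - <<'E'
from h import *
d=get_image("wrist"); cv2.imwrite("pics/w4.png",d["image"][:,:,::-1])
E
```

```text
mid in tool [-7.7  0.9 -2.5] axis in tool [ 0.87  0.   -0.5 ]
pos [ 444.95 -210.18  267.09] j [-0.41  0.31  0.03 -0.47 -1.56  0.53] t 8.0 w 34.22825323928091 F [-0.4  -0.46 -2.12]
[[ 0.04 -1.   -0.03]
 [-0.86 -0.05  0.51]
 [-0.51  0.   -0.86]]
[478. 290. 200.] cm: [-39.56  -5.8   30.98]
```

View pics/w4.png

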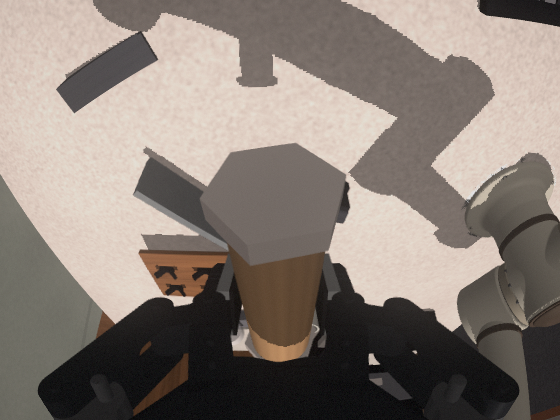

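```bash
python3 go.py 481.7 198.3 150 481.7 198.3 64
```

```text
pos [ 444.85 -212.24  264.56] j [-0.42  0.31  0.03 -0.47 -1.56  0.54] t 8.05 w 34.863857533208716 F [ 2.94 -3.76 -3.03]
[[ 0.04 -1.   -0.03]
 [-0.86 -0.05  0.51]
 [-0.51  0.01 -0.86]]
[481.7 198.3 150. ] cm: [-29.29  -5.63  30.68]
[481.7 198.3  64. ] cm: [ 4.39 -0.05  7.39]
```

Request:
servo_tool(
  rows=[
    [0,-1.5,-0.3,1.5,0,0,0],
    [0,-2.9,-0.6,3.1,0,0,0],
    [0,-2.9,-0.6,3.1,0,0,0],
    [0,-2.9,-0.6,3.1,0,0,0],
    [0,-2.9,-0.6,3.1,0,0,0],
    [0,-2.9,-0.6,3.1,0,0,0],
    [0,-2.9,-0.5,3.1,0,0,0],
    [0,-2.9,-0.5,3.1,0,0,0],
    [0,-2.9,-0.5,3.1,0,0,0],
    [0,-2.9,-0.5,3.1,0,0,0],
    [0,-1.7,-0.3,1.3,0,0,0],
    [0,0,0,0,0,0,0],
  ],
)

```text
clock: 9.25
position: [478.5, 201.3, 146.4]
ee_rot: [0.701, -0.665, -0.189, -0.176]
contact_force: [0.5, -0.9, -1.7]
gripper_width: 34.3
```

```bash
python3 go.py 481.7 198.3 64
python3 - <<'E'
from h import *
a=get_image("side")["image"][150:270,170:330]; b=get_image("scene")["image"][120:240,220:380]
f=lambda i:cv2.resize(i[:,:,::-1],(400,300),interpolation=cv2.INTER_CUBIC)
w=get_image("wrist")["image"][:,:,::-1]
top=np.hstack([f(a),f(b)]); cv2.imwrite("pics/p1.png",np.vstack([top,cv2.resize(w,(400,300)).repeat(1,0) if 0 else np.hstack([cv2.resize(w,(400,300)),np.zeros((300,400,3),np.uint8)])]))
E
```

```text
pos [478.45 201.3  146.41] j [ 0.39  0.3  -0.26 -0.63 -0.93  0.03] t 9.25 w 34.33862413621355 F [ 0.53 -0.86 -1.71]
[[ 0.04 -1.   -0.03]
 [-0.87 -0.05  0.5 ]
 [-0.5   0.01 -0.87]]
[481.7 198.3  64. ] cm: [ 4.39 -0.36  6.98]
```

View pics/p1.png

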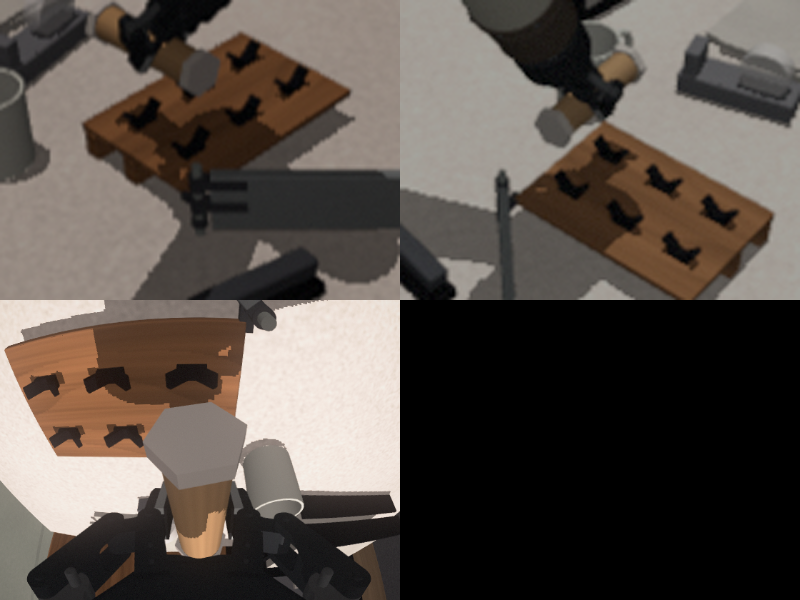

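Request:
servo_tool(
  rows=[
    [0,0.9,-0.1,1.4,0,0,0],
    [0,0.9,-0.1,1.4,0,0,0],
    [0,0.9,-0.1,1.4,0,0,0],
    [0,0.9,-0.1,1.4,0,0,0],
    [0,0.5,0,0.8,0,0,0],
    [0,0.2,0,0.3,0,0,0],
    [0,0,0,0,0,0,0],
    [0,0,0,0,0,0,0],
  ],
)

```text
clock: 10.2
position: [484.9, 195.6, 69.9]
ee_rot: [0.7, -0.666, -0.188, -0.178]
contact_force: [-0.2, 0.1, -1.8]
gripper_width: 34.7
```

```bash
python3 go.py 481.7 198.3 60
```

```text
pos [484.89 195.57  69.93] j [ 0.35  0.42 -0.3  -0.71 -0.82  0.19] t 10.2 w 34.70687666583838 F [-0.2   0.13 -1.76]
[[ 0.04 -1.   -0.03]
 [-0.86 -0.05  0.5 ]
 [-0.5   0.   -0.87]]
[481.7 198.3  60. ] cm: [0.25 0.3  1.  ]
```

Request:
servo_tool(
  rows=[
    [0,0.1,0.3,0.3,0,0,0],
    [0,0.1,0,0.2,0,0,0],
    [0,0.1,0,0.2,0,0,0],
    [0,0,0,0,0,0,0],
    [0,0,0,0,0,0,0],
  ],
)

```text
clock: 10.7
position: [484.6, 197.2, 64.3]
ee_rot: [0.7, -0.665, -0.186, -0.181]
contact_force: [2.8, -2.1, 7.1]
gripper_width: 34.5
```

Request:
servo_tool(
  rows=[
    [0.55,0,0,0,0,0,0],
    [0.55,0,0,0,0,0,0],
    [0.55,0,0,0,0,0,0],
    [0.55,0,0,0,0,0,0],
    [0.55,0,0,0,0,0,0],
    [0.55,0,0,-1,0,0,0],
    [0.55,0,0,-2,0,0,0],
    [0.55,0,0,-3,0,0,0],
    [0.55,0,0,-4,0,0,0],
    [0.7,0,0,-4,0,0,0],
    [0.8,0,0,-4,0,0,0],
    [1,0,0,-1,0,0,0],
  ],
)

```text
clock: 11.9
position: [488.2, 99.7, 231.1]
ee_rot: [0.7, -0.665, -0.185, -0.181]
contact_force: [0.1, 0.2, 0.3]
gripper_width: 80.5
```

```bash
python3 go.py 468 -150 300
python3 - <<'E'
from h import *
a=get_image("side")["image"][150:270,170:330]; b=get_image("scene")["image"][120:240,220:380]
f=lambda i:cv2.resize(i[:,:,::-1],(400,300),interpolation=cv2.INTER_CUBIC)
w=get_image("wrist")["image"][:,:,::-1]
c=get_image("side")["image"]
cv2.imwrite("pics/p2.png",np.vstack([np.hstack([f(a),f(b)]),np.hstack([cv2.resize(w,(400,300)),cv2.resize(c[:,:,::-1],(400,300))])]))
E
```

```text
pos [488.21  99.66 231.12] j [ 0.19  0.21 -0.17 -0.57 -1.17  0.08] t 11.9 w 80.54509538364215 F [0.07 0.16 0.29]
[[ 0.05 -1.   -0.02]
 [-0.87 -0.05  0.5 ]
 [-0.5  -0.01 -0.87]]
[ 468. -150.  300.] cm: [ 18.06   3.19 -18.4 ]
```

View pics/p2.png

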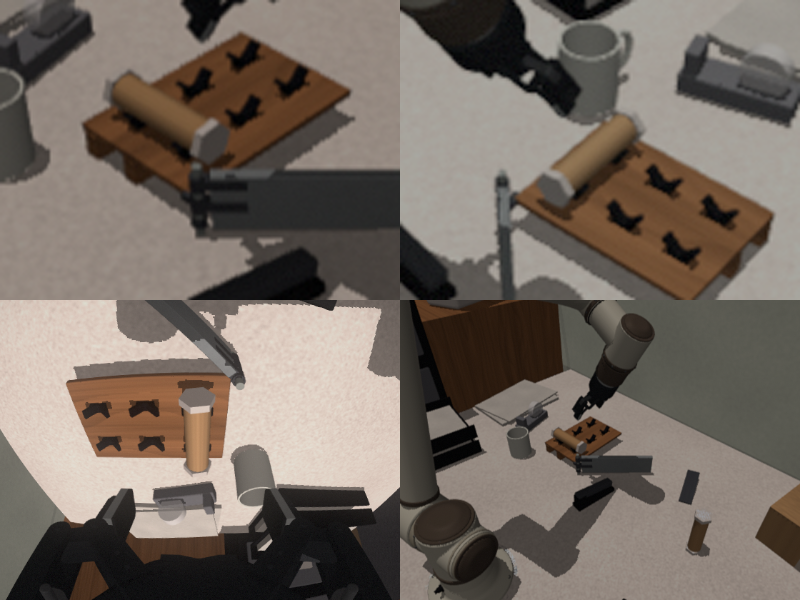

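Request:
servo_tool(
  rows=[
    [1,3,0.5,-3.1,0,0,0],
    [1,3,0.5,-3.1,0,0,0],
    [1,3,0.5,-3.1,0,0,0],
    [1,3,0.5,-3.1,0,0,0],
    [1,3,0.5,-3,0,0,0],
    [1,3,0.7,-3,0,0,0],
  ],
)

```text
clock: 12.7
position: [466.5, -148.3, 294.0]
ee_rot: [0.7, -0.666, -0.19, -0.177]
contact_force: [0.3, 0.3, -0.2]
gripper_width: 85.3
```

Request:
servo_tool(
  rows=[
    [1,0,0,0,0,7.5,0],
    [1,0,0,0,0,7.5,0],
    [1,0,0,0,0,7.5,0],
    [1,0,0,0,0,7.5,0],
    [1,0,0,0,0,7.5,0],
    [1,0,0,0,0,7.5,0],
    [1,0,0,0,0,7.5,0],
    [1,0,0,0,0,7.5,0],
    [1,0,0,0,0,7.5,0],
    [1,0,0,0,0,7.5,0],
    [1,0,0,0,0,7.5,0],
    [1,0,0,0,0,7.5,0],
  ],
)

```text
clock: 13.9
position: [466.7, -146.7, 294.3]
ee_rot: [0.628, -0.594, 0.363, 0.347]
contact_force: [-0.2, 0.2, -0.8]
gripper_width: 85.6
```

```bash
python3 go.py 463 -231 139 468.7 -344 74
```

```text
pos [ 466.74 -146.69  294.34] j [ 0.41  0.2  -0.79  1.   -1.32 -1.  ] t 13.9 w 85.57455321761083 F [-0.16  0.2  -0.85]
[[ 0.03 -1.    0.04]
 [-0.49 -0.05 -0.87]
 [ 0.87  0.   -0.5 ]]
[ 463. -231.  139.] cm: [-9.34  0.76 14.99]
[ 468.7 -344.    74. ] cm: [-0.04  0.01 13.05]
```

Request:
servo_tool(
  rows=[
    [1,-2.3,0.2,3.7,0,0,0],
    [1,-2.3,0.2,3.7,0,0,0],
    [1,-2.3,0.2,3.8,0,0,0],
    [1,-2.4,0.2,3.8,0,0,0],
    [1,0,0,0,0,0,0],
    [1,0,0,0,0,0,0],
  ],
)

```text
clock: 14.5
position: [462.2, -231.6, 139.0]
ee_rot: [0.628, -0.596, 0.36, 0.347]
contact_force: [0.0, 0.6, 0.1]
gripper_width: 84.9
```

```bash
python3 go.py 468.7 -344 74
python3 - <<'E'
from h import *
d=get_image("wrist"); cv2.imwrite("pics/w5.png",d["image"][:,:,::-1])
E
```

```text
pos [ 462.19 -231.65  138.98] j [ 0.08  0.42 -1.    1.45 -1.06 -1.39] t 14.5 w 84.9174935158999 F [0.01 0.56 0.08]
[[ 0.03 -1.    0.04]
 [-0.5  -0.05 -0.87]
 [ 0.87  0.01 -0.5 ]]
[ 468.7 -344.    74. ] cm: [-0.   -0.14 12.99]
```

View pics/w5.png

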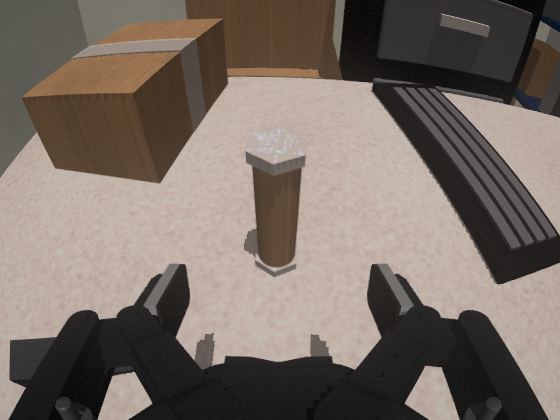

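Request:
servo_tool(
  rows=[
    [1,0.1,0,3,0,0,0],
    [1,0.1,0,3,0,0,0],
    [1,0.1,0,3,0,0,0],
    [1,0,0,2.5,0,0,0],
    [1,0,0,1.5,0,0,0],
    [1,0,0,0,0,0,0],
    [0,0,0,0,0,0,0],
    [0,0,0,0,0,0,0],
    [0,0,0,0,0,0,0],
    [0,0,0,0,0,0,0],
    [0,0,0,0,0,0,0],
  ],
)

```text
clock: 15.65
position: [469.2, -344.8, 78.6]
ee_rot: [0.628, -0.596, 0.363, 0.345]
contact_force: [-0.5, 3.6, 4.1]
gripper_width: 34.3
```

```bash
python3 go.py 629 200 250
```

```text
pos [ 469.21 -344.8    78.58] j [-0.33  0.56 -0.98  1.94 -1.04 -1.54] t 15.65 w 34.33364920389808 F [-0.53  3.65  4.1 ]
[[ 0.03 -1.    0.04]
 [-0.5  -0.05 -0.87]
 [ 0.87  0.   -0.5 ]]
[629. 200. 250.] cm: [-11.86 -18.77 -54.99]
```

Request:
servo_tool(
  rows=[
    [0,0.8,0,-0.5,0,0,0],
    [0,2,0,-1.1,0,0,0],
    [0,4,0,-2.3,0,0,0],
    [0,4,0,-2.3,0,0,0],
    [0,4,0,-2.3,0,0,0],
    [0,2,0,-1.1,0,0,0],
    [0,0,0,0,0,0,0],
  ],
)

```text
clock: 16.35
position: [469.6, -345.7, 275.0]
ee_rot: [0.627, -0.598, 0.364, 0.343]
contact_force: [0.3, 0.4, -1.2]
gripper_width: 34.8
```

Request:
servo_tool(
  rows=[
    [0,0,0,0,0,-7.5,0],
    [0,0,0,0,0,-7.5,0],
    [0,0,0,0,0,-7.5,0],
    [0,0,0,0,0,-7.5,0],
    [0,0,0,0,0,-7.5,0],
    [0,0,0,0,0,-7.5,0],
    [0,0,0,0,0,-7.5,0],
    [0,0,0,0,0,-7.5,0],
    [0,0,0,0,0,-7.5,0],
    [0,0,0,0,0,-7.5,0],
    [0,0,0,0,0,-7.5,0],
    [0,0,0,0,0,-7.5,0],
  ],
)

```text
clock: 17.55
position: [468.6, -346.5, 270.1]
ee_rot: [0.699, -0.666, -0.189, -0.179]
contact_force: [-0.0, 0.0, -1.0]
gripper_width: 34.7
```

```bash
python3 go.py 628 207 190
```

```text
pos [ 468.63 -346.47  270.13] j [-0.58  0.49  0.3  -0.42 -1.71  0.64] t 17.55 w 34.65259235538859 F [-0.05  0.02 -0.97]
[[ 0.04 -1.   -0.03]
 [-0.86 -0.05  0.5 ]
 [-0.5   0.   -0.86]]
[628. 207. 190.] cm: [-43.1  -18.66  34.29]
```

Request:
servo_tool(
  rows=[
    [0,-2,-0.8,1.6,0,0,0],
    [0,-3.7,-1.6,2.9,0,0,0],
    [0,-3.7,-1.6,2.9,0,0,0],
    [0,-3.7,-1.6,2.9,0,0,0],
    [0,-3.7,-1.6,2.9,0,0,0],
    [0,-3.7,-1.6,2.9,0,0,0],
    [0,-3.7,-1.6,2.9,0,0,0],
    [0,-3.7,-1.6,2.9,0,0,0],
    [0,-3.7,-1.6,2.9,0,0,0],
    [0,-3.7,-1.6,2.9,0,0,0],
    [0,-3.7,-1.6,2.9,0,0,0],
    [0,-3.7,-1.6,2.9,0,0,0],
  ],
)

```text
clock: 18.75
position: [625.1, 200.7, 190.1]
ee_rot: [0.699, -0.667, -0.188, -0.175]
contact_force: [-0.3, -0.9, -2.3]
gripper_width: 34.6
```

```bash
python3 go.py 629.7 202.6 110 629.7 202.6 68
```

```text
pos [625.06 200.67 190.1 ] j [ 0.31  0.47  0.11 -0.56 -1.14 -0.04] t 18.75 w 34.61590320117169 F [-0.29 -0.94 -2.28]
[[ 0.04 -1.   -0.03]
 [-0.87 -0.05  0.5 ]
 [-0.5   0.01 -0.87]]
[629.7 202.6 110. ] cm: [ 3.83 -0.52  7.04]
[629.7 202.6  68. ] cm: [ 2.08 -0.02  3.65]
```

Request:
servo_tool(
  rows=[
    [0,1.9,-0.2,3.5,0,0,0],
    [0,1.9,-0.2,3.5,0,0,0],
    [0,1,0,1.8,0,0,0],
    [0,1,0,1.8,0,0,0],
    [0,0,0,0,0,0,0],
    [0,0,0,0,0,0,0],
  ],
)

```text
clock: 19.35
position: [630.0, 201.3, 72.1]
ee_rot: [0.7, -0.666, -0.187, -0.177]
contact_force: [1.1, 1.3, -1.0]
gripper_width: 34.7
```

```bash
python3 go.py 629.7 202.6 62
python3 - <<'E'
from h import *
d=get_image("wrist"); cv2.imwrite("pics/w6.png",d["image"][:,:,::-1])
E
```

```text
pos [629.99 201.26  72.14] j [ 0.3   0.6   0.04 -0.62 -0.97  0.11] t 19.35 w 34.6996217498572 F [ 1.14  1.31 -0.96]
[[ 0.04 -1.   -0.03]
 [-0.87 -0.05  0.5 ]
 [-0.5   0.   -0.87]]
[629.7 202.6  62. ] cm: [0.39 0.02 0.95]
```

View pics/w6.png

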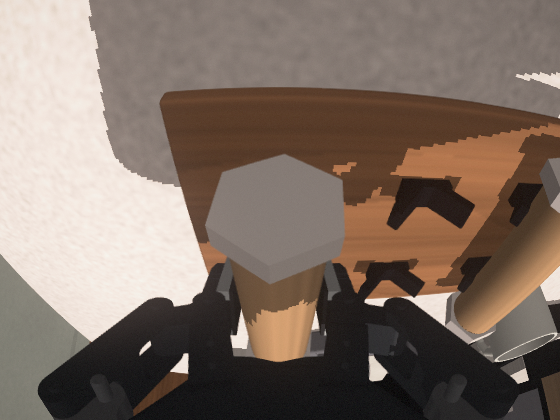

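Request:
servo_tool(
  rows=[
    [0,0.2,0,0.3,0,0,0],
    [0,0.1,0,0.2,0,0,0],
    [0,0.1,0,0.2,0,0,0],
    [0,0,0,0.2,0,0,0],
    [0,0,0,0,0,0,0],
    [0,0,0,0,0,0,0],
  ],
)

```text
clock: 20.0
position: [630.9, 202.8, 62.9]
ee_rot: [0.7, -0.666, -0.186, -0.178]
contact_force: [3.5, -1.8, 4.4]
gripper_width: 34.5
```

Request:
servo_tool(
  rows=[
    [0.55,0,0,0,0,0,0],
    [0.55,0,0,0,0,0,0],
    [0.55,0,0,0,0,0,0],
    [0.55,0,0,0,0,0,0],
    [0.55,0,0,0,0,0,0],
    [0.55,0,0,-1,0,0,0],
    [0.55,0,0,-2,0,0,0],
    [0.55,0,0,-3,0,0,0],
    [0.55,0,0,-4,0,0,0],
    [0.7,0,0,-4,0,0,0],
    [0.5,0,0,-4,0,0,0],
    [0,0,0,-4,0,0,0],
  ],
)

```text
clock: 21.2
position: [634.8, 92.2, 255.0]
ee_rot: [0.7, -0.666, -0.186, -0.177]
contact_force: [-0.2, -0.3, -1.0]
gripper_width: 31.6
```

Request:
servo_tool(
  rows=[
    [0,0,0,0,0,7.5,0],
    [0,0,0,0,0,7.5,0],
    [0,0,0,0,0,7.5,0],
    [0,0,0,0,0,7.5,0],
    [0,4,0,-2,0,0,0],
    [0,4,0,-2,0,0,0],
    [0,4,0,-2,0,0,0],
    [0,0,0,0,0,0,0],
    [0,0,0,0,0,0,0],
  ],
)

```text
clock: 22.1
position: [640.9, -27.2, 314.0]
ee_rot: [0.724, -0.69, 0.001, 0.001]
contact_force: [0.7, 0.9, 0.0]
gripper_width: 0.2
```

```bash
python3 go.py 629.7 202.6 62
python3 - <<'E'
from h import *
import pickle
d=get_image("wrist"); pickle.dump(d,open("w7.pkl","wb"));cv2.imwrite("pics/w7.png",cv2.resize(d["image"][:,:,::-1],(800,600),interpolation=cv2.INTER_CUBIC))
E
```

```text
pos [640.93 -27.15 313.96] j [ 0.21  0.38  0.17  0.   -1.37 -0.16] t 22.1 w 0.18861489076298676 F [0.73 0.94 0.03]
[[ 0.05 -1.   -0.  ]
 [-1.   -0.05 -0.  ]
 [ 0.    0.   -1.  ]]
[629.7 202.6  62. ] cm: [-23.07   0.02  25.13]
```

View pics/w7.png

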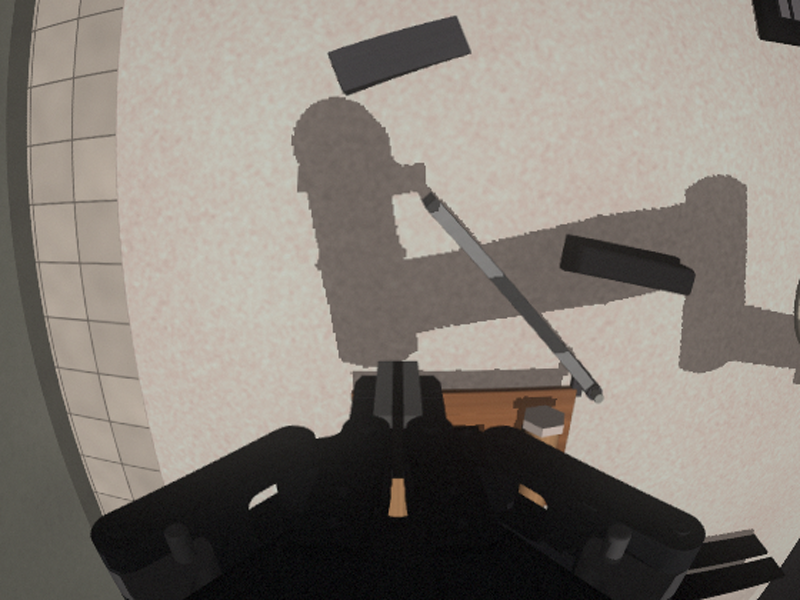

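Run:
```python
from h import *
import pickle
np.set_printoptions(precision=1,suppress=True)
d=pickle.load(open("w7.pkl","rb"));s=800/560
print("pin",wristpt(d,(598,396),85,s),"gate end",wristpt(d,(429,197),76,s))
for p,z in (((329,54),30),((342,86),30),((346,94),0),((470,53),3),((457,16),4)): print(wristpt(d,p,z,s))
o=np.array([555.5,206.3]);a=.0526;Rm=np.array([[np.cos(a),-np.sin(a)],[np.sin(a),np.cos(a)]])
h=o+Rm@[-122,-96];print("hinge",h)
for x in (0,60,90,122): print(x,o+Rm@[x,-102],o+Rm@[x,-172])
```

```text
pin [441.3 101.8  85. ] gate end [616.5 -70.7  76. ]
[ 707.8 -193.3   30. ]
[ 694.7 -163.6   30. ]
[ 694.2 -160.1    0. ]
[ 579.5 -206.6    3. ]
[ 593.4 -243.     4. ]
hinge [438.7 104. ]
0 [560.9 104.4] [564.5  34.5]
60 [620.8 107.6] [624.5  37.7]
90 [650.7 109.2] [654.4  39.3]
122 [682.7 110.9] [686.4  41. ]
```

Request:
servo_tool(
  rows=[
    [0,0.6,2,3.9,0,0,0],
    [0,0.6,2,3.9,0,0,0],
    [0,0.6,2,3.9,0,0,0],
    [0,0.6,2,3.9,0,0,0],
    [0,0.6,2,3.9,0,0,0],
    [0,0,0,3,0,0,0],
    [0,0,0,3,0,0,0],
    [0,0,0,0,0,0,0],
    [0,0,0,0,0,0,0],
  ],
)

```text
clock: 23.05
position: [542.3, -61.3, 58.2]
ee_rot: [0.725, -0.689, 0.0, 0.003]
contact_force: [1.0, -0.4, 0.6]
gripper_width: 0.1
```

Run:
```python
from h import *
np.set_printoptions(precision=2,suppress=True)
s=read_state();M=R.from_quat(s["ee_rot"]).as_matrix();p=s["position"].copy();print(p,s["contact_force"])
for f,off in ((-44.6,28),(-36,22),(-28,21),(-20,20),(-12,19),(-5,18),(0,17),(3,16),(4.0,15)):
    a=np.radians(f);t=np.array([439+190*np.cos(a)+off*np.sin(a),104+190*np.sin(a)-off*np.cos(a),60])
    print(f,t,M.T@(t-p)/10);p=t
```

```text
[542.35 -61.32  58.2 ] [ 1.03 -0.37  0.55]
-44.6 [554.62 -49.35  60.  ] [-1.13 -1.29 -0.19]
-36 [579.78 -25.48  60.  ] [-2.25 -2.63 -0.02]
-28 [596.9   -3.74  60.  ] [-2.08 -1.82 -0.01]
-20 [610.7   20.22  60.  ] [-2.32 -1.5  -0.01]
-12 [620.9   45.91  60.  ] [-2.51 -1.15 -0.01]
-5 [626.71  69.51  60.  ] [-2.33 -0.7  -0.01]
0 [629.  87.  60.] [-1.74 -0.32 -0.01]
3 [629.58  97.97  60.  ] [-1.09 -0.11 -0.  ]
4.0 [629.58 102.29  60.  ] [-0.43 -0.02 -0.  ]
```

Request:
servo_tool(
  rows=[
    [0,-1.1,-1.3,0,0,0,0],
    [0,-1.2,-1.3,0,0,0,0],
    [0,-1.1,-1.3,0,0,0,0],
    [0,-1,-0.9,0,0,0,0],
    [0,-1.1,-0.9,0,0,0,0],
    [0,-1.2,-0.8,0,0,0,0],
    [0,-1.1,-0.7,0,0,0,0],
    [0,-1.2,-0.6,0,0,0,0],
    [0,-1.3,-0.6,0,0,0,0],
    [0,-1.2,-0.4,0,0,0,0],
    [0,-1.1,-0.3,0,0,0,0],
  ],
)

```text
clock: 24.15
position: [627.2, 69.6, 57.6]
ee_rot: [0.725, -0.689, 0.001, 0.002]
contact_force: [-1.1, -0.2, 0.2]
gripper_width: 0.1
```

Request:
servo_tool(
  rows=[
    [0,-0.9,-0.2,0,0,0,0],
    [0,-0.8,-0.1,0,0,0,0],
    [0,-0.5,0,0,0,0,0],
    [0,-0.3,0,0,0,0,0],
    [0,0,0,0,0,0,0],
  ],
)

```text
clock: 24.65
position: [628.8, 93.9, 57.7]
ee_rot: [0.725, -0.689, 0.001, 0.002]
contact_force: [0.2, 0.2, -0.7]
gripper_width: -0.3
```

Request:
servo_tool(
  rows=[
    [0,-0.2,0,0,0,0,0],
    [0,-0.2,0,0,0,0,0],
    [0,-0.2,0,0,0,0,0],
    [0,0,0,0,0,0,0],
  ],
)

```text
clock: 25.05
position: [628.4, 99.2, 57.6]
ee_rot: [0.725, -0.689, 0.001, 0.002]
contact_force: [0.9, -2.2, -0.3]
gripper_width: 0.1
```

Request:
servo_tool(
  rows=[
    [0,-0.1,0,0,0,0,0],
    [0,-0.1,0,0,0,0,0],
    [0,0,0,0,0,0,0],
  ],
)

```text
clock: 25.35
position: [628.4, 101.2, 57.6]
ee_rot: [0.724, -0.689, 0.001, 0.002]
contact_force: [2.1, -3.2, 0.3]
gripper_width: 0.0
```

Request:
servo_tool(
  rows=[
    [0,-0.1,0,0,0,0,0],
    [0,-0.1,0,0,0,0,0],
    [0,0,0,0,0,0,0],
  ],
)

```text
clock: 25.65
position: [628.2, 103.2, 57.6]
ee_rot: [0.725, -0.689, 0.001, 0.002]
contact_force: [1.5, -4.9, 0.5]
gripper_width: -0.1
```

Request:
servo_tool(
  rows=[
    [0,1,0,0,0,0,0],
    [0,2,0,0,0,0,0],
    [0,0,0,-4,0,0,0],
    [0,0,0,-4,0,0,0],
    [0,0,0,-4,0,0,0],
    [0.5,0,0,-4,0,0,0],
    [1,4.3,-0.7,1,0,0,0],
    [1,4.3,-0.7,1,0,0,0],
    [1,4.3,-0.7,1,0,0,0],
    [1,4.3,-0.7,1,0,0,0],
    [1,4.3,-0.7,1,0,0,0],
    [1,4.4,-0.7,1,0,0,0],
  ],
)

```text
clock: 26.85
position: [684.9, -183.5, 157.9]
ee_rot: [0.725, -0.689, 0.0, 0.001]
contact_force: [0.4, -0.6, -0.7]
gripper_width: 85.2
```

Request:
servo_tool(
  rows=[
    [1,0,0,0,0,0,-8.5],
    [1,0,0,0,0,0,-8.5],
    [1,0,0,0,0,0,-8.5],
    [1,0,0,0,0,0,-8.5],
    [1,0,0,0,0,0,-8.5],
    [1,0,0,0,0,0,-8.5],
    [1,0,0,0,0,0,-8.5],
    [1,0,0,0,0,0,-8.5],
    [1,0,0,0,0,0,-8.5],
    [1,0,0,0,0,0,-8.5],
    [1,0,0,0,0,0,-8.5],
    [1,0,0,0,0,0,-8.5],
  ],
)

```text
clock: 28.05
position: [684.7, -181.9, 158.0]
ee_rot: [0.991, 0.132, -0.001, 0.001]
contact_force: [0.1, 0.1, 0.3]
gripper_width: 85.5
```

Request:
servo_tool(
  rows=[
    [1,0,0,0,0,0,-7.4],
    [1,0,0,0,0,0,0],
    [1,0,0,0,0,0,0],
  ],
)

```text
clock: 28.35
position: [684.7, -182.3, 158.2]
ee_rot: [0.981, 0.192, -0.001, 0.001]
contact_force: [-0.5, -1.0, 0.2]
gripper_width: 85.2
```

```bash
python3 go.py 686 -184 60
python3 - <<'E'
from h import *
import pickle
d=get_image("wrist"); pickle.dump(d,open("w8.pkl","wb"));cv2.imwrite("pics/w8.png",cv2.resize(d["image"][:,:,::-1],(800,600),interpolation=cv2.INTER_CUBIC))
E
```

```text
pos [ 684.68 -182.26  158.23] j [-0.03  0.59  0.13  0.   -1.11  1.99] t 28.35 w 85.1910750226491 F [-0.5  -1.03  0.23]
[[ 0.93  0.38 -0.  ]
 [ 0.38 -0.93 -0.  ]
 [-0.    0.   -1.  ]]
[ 686. -184.   60.] cm: [0.08 0.19 9.82]
```

View pics/w8.png

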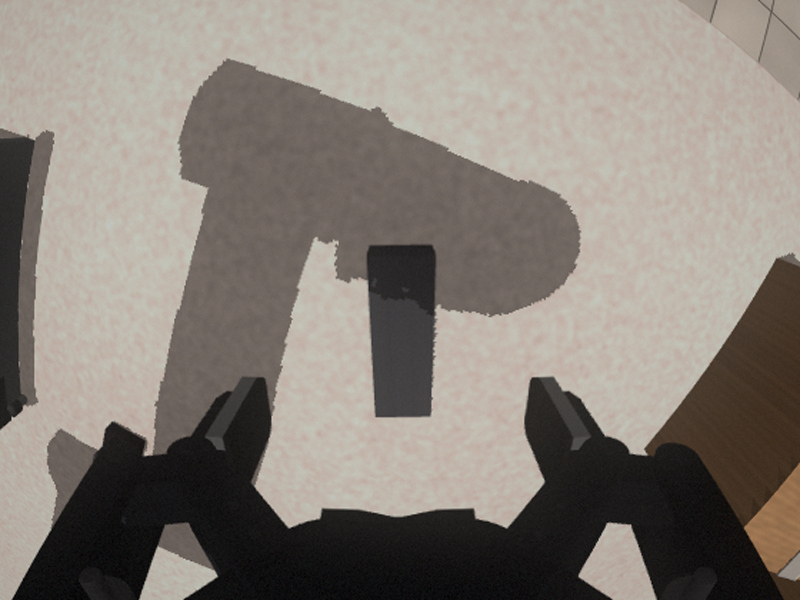

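Run:
```python
from h import *
import pickle
np.set_printoptions(precision=1,suppress=True)
d=pickle.load(open("w8.pkl","rb"));s=800/560
M=R.from_quat([.981,.192,0,0]).as_matrix();T=np.array([684.7,-182.3,158.2])
q=[((368,258),30),((436,258),30),((368,247),0),((436,246),0),((376,416),4),((431,415),4)]
for p,z in q:
    w=wristpt(d,p,z,s);print(p,w,"tool",M.T@(w-T))
```

```text
(368, 258) [ 693.1 -160.3   30. ] tool [ 16.1 -17.2 128.2]
(436, 258) [ 707.9 -196.7   30. ] tool [ 16.   22.  128.2]
(368, 247) [ 692.6 -158.6    0. ] tool [ 16.2 -18.9 158.2]
(436, 246) [ 709.5 -198.6    0. ] tool [ 16.8  24.5 158.2]
(376, 416) [ 579.7 -207.9    4. ] tool [-106.9  -15.9  154.2]
(431, 415) [ 595.4 -244.6    4. ] tool [-106.2   24.   154.2]
```

Request:
servo_tool(
  rows=[
    [1,0,0.3,4,0,0,0],
    [1,0,0,4,0,0,0],
    [1,0,0,3,0,0,0],
    [1,0,0,2,0,0,0],
    [1,0,0,1.2,0,0,0],
    [1,0,0,0,0,0,0],
    [0,0,0,0,0,0,0],
    [0,0,0,0,0,0,0],
    [0,0,0,0,0,0,0],
    [0,0,0,0,0,0,0],
    [0,0,0,0,0,0,0],
  ],
)

```text
clock: 29.5
position: [686.5, -185.6, 18.4]
ee_rot: [0.981, 0.193, 0.0, 0.002]
contact_force: [-0.7, 2.8, 5.0]
gripper_width: 38.8
```

Request:
servo_tool(
  rows=[
    [0,0,0,-0.5,0,0,0],
    [0,0,0,-1,0,0,0],
    [0,0,0,-1,0,0,0],
    [0,0,0,0,0,0,4],
    [0,0,0,0,0,0,7],
    [0,0,0,0,0,0,7],
    [0,0,0,0,0,0,7],
    [0,0,0,0,0,0,7],
    [0,0,0,0,0,0,7],
    [0,0,0,0,0,0,7],
    [0,0,0,0,0,0,7],
    [0,0,0,0,0,0,7],
  ],
)

```text
clock: 30.7
position: [685.2, -186.0, 41.3]
ee_rot: [0.945, -0.326, -0.001, 0.002]
contact_force: [-0.0, 0.5, -6.2]
gripper_width: 38.7
```

Request:
servo_tool(
  rows=[
    [0,0,0,0,0,0,7],
    [0,0,0,0,0,0,7],
    [0,0,0,0,0,0,7],
    [0,0,0,0,0,0,7],
    [0,0,0,0,0,0,7],
    [0,0,0,0,0,0,7],
    [0,0,0,0,0,0,4],
    [0,0,0,0,0,0,3.2],
    [0,0,0,0,0,0,0],
    [0,0,0,0,0,0,0],
  ],
)

```text
clock: 31.7
position: [685.3, -186.0, 41.3]
ee_rot: [0.726, -0.688, 0.0, 0.002]
contact_force: [0.3, -0.3, -7.0]
gripper_width: 38.9
```

```bash
python3 - <<'E'
from h import *
o=np.array([555.5,206.3]);a=.0526;Rm=np.array([[np.cos(a),-np.sin(a)],[np.sin(a),np.cos(a)]])
for y in(-260,-224,-200,-169,-149,-139): print(y,o+Rm@[65,y])
E
python3 go.py 634.1 -14 45
python3 - <<'E'
from h import *
import pickle
w=get_image("wrist"); pickle.dump(w,open("w9.pkl","wb"))
a=get_image("side")["image"]; b=get_image("scene")["image"]
f=lambda i:cv2.resize(i[:,:,::-1],(400,300),interpolation=cv2.INTER_CUBIC)
cv2.imwrite("pics/w9.png",np.vstack([np.hstack([f(a[140:350,240:520]),f(b[120:372,180:516])]),np.hstack([f(w["image"]),f(w["image"][140:350,140:420])])]))
E
```

```text
-260 [634.07979553 -49.9229805 ]
-224 [632.1870686  -13.97277069]
-200 [630.92525065   9.99403584]
-169 [629.29540246  40.95116095]
-149 [628.2438875   60.92349973]
-139 [627.71813002  70.90966912]
pos [ 685.29 -185.98   41.34] j [-0.04  0.7   0.02  0.   -0.89  0.09] t 31.7 w 38.85102018576529 F [ 0.32 -0.25 -7.05]
[[ 0.05 -1.   -0.  ]
 [-1.   -0.05 -0.  ]
 [ 0.    0.   -1.  ]]
[634.1 -14.   45. ] cm: [-17.45   4.18  -0.41]
```

View pics/w9.png

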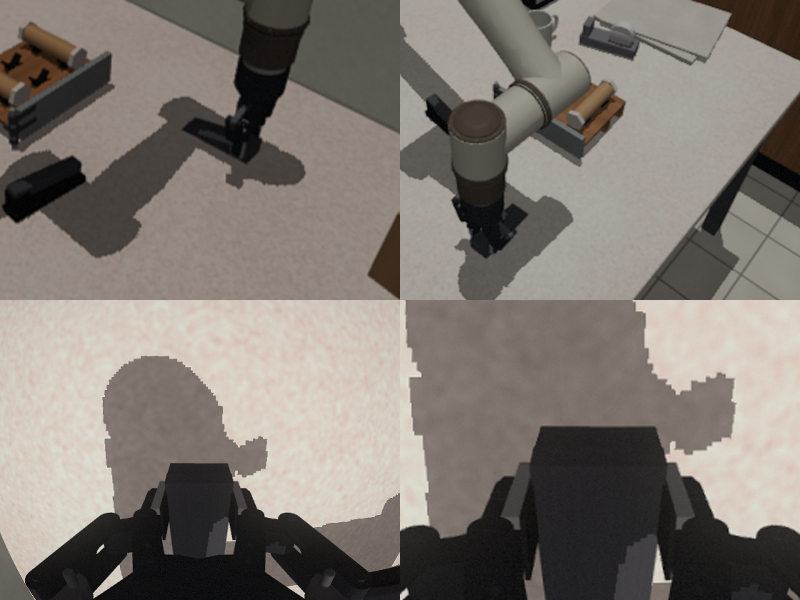

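Request:
servo_tool(
  rows=[
    [0,-1.5,0.4,0,0,0,0],
    [0,-3,0.8,0,0,0,0],
    [0,-4,1,0,0,0,0],
    [0,-4,1,0,0,0,0],
    [0,-3,0.7,0,0,0,0],
    [0,-2,0.5,0,0,0,0],
    [0,0,0,0.7,0,0,0],
    [0,0,0,0.7,0,0,0],
    [0,0,0,0.5,0,0,0],
    [0,0,0,0.3,0,0,0],
    [0,0,0,0,0,0,0],
  ],
)

```text
clock: 32.95
position: [632.2, -14.3, 18.8]
ee_rot: [0.725, -0.688, 0.0, 0.002]
contact_force: [-1.7, -0.3, -6.2]
gripper_width: 38.8
```

```bash
python3 go.py 629.3 41 18
python3 - <<'E'
from h import *
import pickle
w=get_image("wrist"); pickle.dump(w,open("w10.pkl","wb"))
E
```

```text
pos [632.21 -14.3   18.82] j [ 0.23  0.62 -0.21  0.   -0.73 -0.19] t 32.95 w 38.796793590949875 F [-1.65 -0.34 -6.16]
[[ 0.05 -1.   -0.  ]
 [-1.   -0.05 -0.  ]
 [ 0.    0.   -1.  ]]
[629.3  41.   18. ] cm: [-5.54 -0.    0.06]
```

Request:
servo_tool(
  rows=[
    [0,0,0,0.1,0,0,0],
    [0,-1,0,0,0,0,0],
    [0,-1,0,0,0,0,0],
    [0,-1,0,0,0,0,0],
    [0,-0.5,0,0,0,0,0],
    [0,0,0,0,0,0,0],
  ],
)

```text
clock: 33.6
position: [630.8, 22.6, 18.4]
ee_rot: [0.726, -0.688, 0.001, 0.001]
contact_force: [-0.1, -0.4, -0.6]
gripper_width: 38.9
```

Request:
servo_tool(
  rows=[
    [0,-0.5,0,0,0,0,0],
    [0,-0.5,0,0,0,0,0],
    [0,-0.5,0,0,0,0,0],
    [0,0,0,0,0,0,0],
  ],
)

```text
clock: 34.0
position: [629.7, 35.6, 18.4]
ee_rot: [0.726, -0.688, 0.001, 0.002]
contact_force: [0.2, -6.5, -0.8]
gripper_width: 38.6
```

Request:
servo_tool(
  rows=[
    [0,-0.4,0,0,0,0,0],
    [0,-0.4,0,0,0,0,0],
    [0,0,0,0,0,0,0],
  ],
)

```text
clock: 34.3
position: [629.2, 42.7, 18.3]
ee_rot: [0.726, -0.688, 0.001, 0.003]
contact_force: [0.4, -9.6, 0.7]
gripper_width: 38.9
```

Request:
servo_tool(
  rows=[
    [0,-0.4,0,0,0,0,0],
    [0,-0.4,0,0,0,0,0],
    [0,0,0,0,0,0,0],
  ],
)

```text
clock: 34.6
position: [628.7, 50.1, 18.3]
ee_rot: [0.726, -0.688, 0.001, 0.003]
contact_force: [0.4, -11.4, -0.4]
gripper_width: 38.8
```

Request:
servo_tool(
  rows=[
    [0,-0.4,0,0,0,0,0],
    [0,-0.3,0,0,0,0,0],
    [0,0,0,0,0,0,0],
    [0,0,0,0,0,0,0],
  ],
)

```text
clock: 35.0
position: [628.3, 56.6, 18.3]
ee_rot: [0.726, -0.688, 0.001, 0.003]
contact_force: [0.6, -13.3, -0.4]
gripper_width: 39.0
```

```bash
python3 go.py 629.3 41 18
python3 - <<'E'
from h import *
import pickle
w=get_image("wrist"); pickle.dump(w,open("w11.pkl","wb"))
a=get_image("side")["image"]; b=get_image("scene")["image"]
f=lambda i:cv2.resize(i[:,:,::-1],(400,300),interpolation=cv2.INTER_CUBIC)
cv2.imwrite("pics/w11.png",np.vstack([np.hstack([f(a[160:265,230:370]),f(b[120:372,180:516])]),np.hstack([f(w["image"]),f(w["image"][140:350,140:420])])]))
E
```

```text
pos [628.3   56.58  18.35] j [ 0.35  0.62 -0.22  0.01 -0.73 -0.3 ] t 35.0 w 39.03295085566038 F [  0.6  -13.31  -0.4 ]
[[ 0.05 -1.   -0.  ]
 [-1.   -0.05 -0.01]
 [ 0.01  0.   -1.  ]]
[629.3  41.   18. ] cm: [ 1.56 -0.02  0.04]
```

View pics/w11.png

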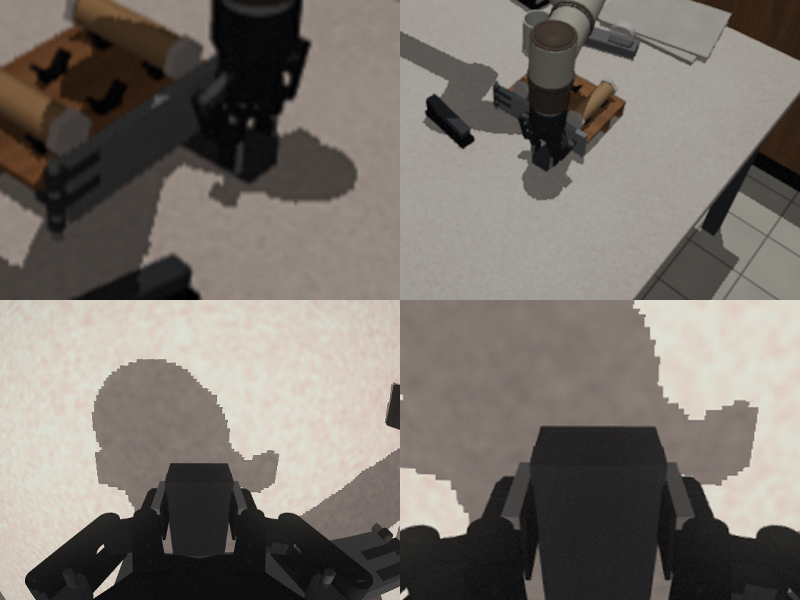

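Request:
servo_tool(
  rows=[
    [0.7,0,0,0,0,0,0],
    [0.7,0,0,0,0,0,0],
    [0.7,0,0,0,0,0,0],
    [0.7,0,0,0,0,0,0],
    [0.7,0,0,-1,0,0,0],
    [0.7,0,0,-2,0,0,0],
    [0.7,0.5,0,-4,0,0,0],
    [0.7,3,0,-4,0,0,0],
    [0.7,3,0,-4,0,0,0],
    [0.7,3,0,-4,0,0,0],
    [0.7,3,0,-3,0,0,0],
    [0.7,0,0,0,0,0,0],
  ],
)

```text
clock: 36.35
position: [637.9, -67.7, 245.3]
ee_rot: [0.725, -0.689, 0.005, -0.002]
contact_force: [0.8, -0.0, -0.9]
gripper_width: 59.8
```

```bash
python3 go.py 629.3 41 18
python3 - <<'E'
from h import *
import pickle
w=get_image("wrist"); pickle.dump(w,open("w12.pkl","wb"))
cv2.imwrite("pics/w12.png",cv2.resize(w["image"][:,:,::-1],(800,600),interpolation=cv2.INTER_CUBIC))
E
```

```text
pos [637.92 -67.67 245.33] j [ 0.15  0.41  0.05  0.01 -1.2  -0.1 ] t 36.35 w 59.78457412397855 F [ 0.8  -0.04 -0.91]
[[ 0.05 -1.    0.01]
 [-1.   -0.05 -0.  ]
 [ 0.   -0.01 -1.  ]]
[629.3  41.   18. ] cm: [-11.     0.55  22.68]
```

View pics/w12.png

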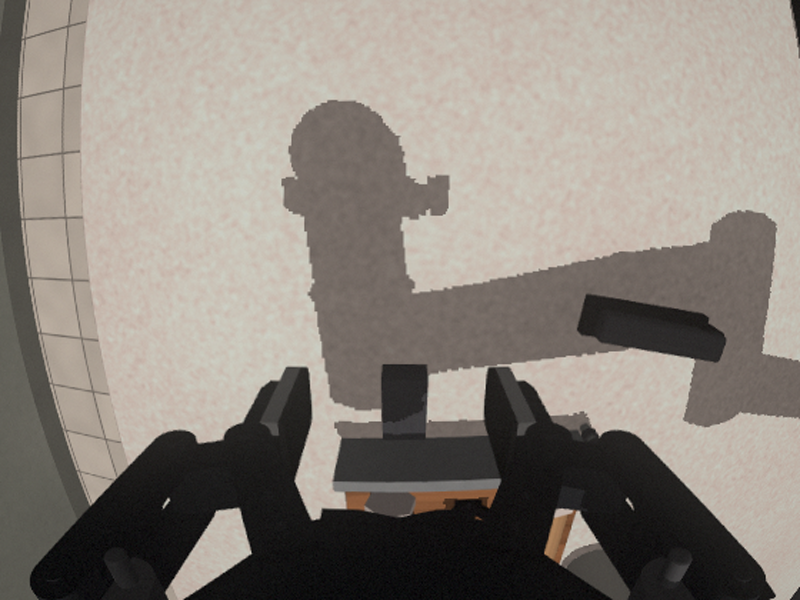

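Run:
```python
from h import *
import pickle
np.set_printoptions(precision=1,suppress=True)
d=pickle.load(open("w12.pkl","rb"));s=800/560
o=np.array([555.5,206.3]);a=.0526;Rm=np.array([[np.cos(a),-np.sin(a)],[np.sin(a),np.cos(a)]])
for n,p,z in (("tail",(384,369),30),("tail",(427,368),30),("gate outer top",(334,484),76),("gate outer top",(498,477),76)):
    w=wristpt(d,p,z,s); print(n,Rm.T@(w[:2]-o))
```

```text
tail [  80.5 -181.3]
tail [  44.6 -182.2]
gate outer top [122.5 -93.7]
gate outer top [ -15.3 -100.3]
```

Request:
servo_tool(
  rows=[
    [0.7,0,0,-2,0,0,0],
    [0.7,-2.2,0.4,-2,0,0,0],
    [0.7,-4.3,0.6,-1,0,0,0],
    [0.7,-4.3,0.6,-1,0,0,0],
    [0.7,-4.3,0.6,-0.7,0,0,0],
    [0.7,-4.3,0.6,0,0,0,0],
    [0.7,-2,0,0,0,0,0],
    [0.7,0,0,0,0,0,0],
    [0.7,0,0,0,0,0,0],
  ],
)

```text
clock: 37.3
position: [595.5, 148.7, 303.4]
ee_rot: [0.726, -0.687, 0.0, 0.003]
contact_force: [-0.5, -0.7, 0.1]
gripper_width: 59.9
```

```bash
cat > rect.py <<'E'
# rectify a wrist picture to a plane z in rack coordinates, print grey profiles along y
from h import *
import pickle,sys
def rect(d,z,xs,ys):
    o=np.array([555.5,206.3]);a=.0526;Rm=np.array([[np.cos(a),-np.sin(a)],[np.sin(a),np.cos(a)]])
    X,Y=np.meshgrid(xs,ys);W=(Rm@np.stack([X.ravel(),Y.ravel()])).T+o
    P=np.c_[W,np.full(len(W),z)]-d["extrinsics"][:3,3]; c=P@d["extrinsics"][:3,:3]
    q=np.stack([c[:,0],-c[:,1],-c[:,2]],1);r=np.hypot(q[:,0],q[:,1]);t=np.arctan2(r,q[:,2]);M=d["mtx"]
    u=M[0,0]*t*q[:,0]/r+M[0,2];v=M[1,1]*t*q[:,1]/r+M[1,2]
    return cv2.remap(d["image"],u.reshape(X.shape).astype(np.float32),v.reshape(X.shape).astype(np.float32),cv2.INTER_LINEAR)
E
python3 - <<'E'
from rect import *
d=get_image("wrist");pickle.dump(d,open("w13.pkl","wb"));print(read_state()["position"])
xs=np.arange(-110,125,20);ys=np.arange(-116,-76,2)
I=rect(d,76,xs,ys)
print("z76 red, cols x",xs.tolist())
for y,r in zip(ys,I): print(y,r[:,0].tolist())
ys=np.arange(-190,-158,2);I=rect(d,30,np.array([50,58,65,72,80]),ys)
print("z30 tail")
for y,r in zip(ys,I): print(y,r[:,0].tolist())
xs=np.arange(30,104,3);print("across",list(zip(xs.tolist(),rect(d,30,xs,np.array([-165.]))[0,:,0].tolist())))
ys=np.arange(-92,-74,1.5);I=rect(d,40,np.array([-40,-20,35,45,110]),ys)
print("z40 deck edge")
for y,r in zip(ys,I): print(y,r.tolist())
E
```

```text
[595.71758407 147.91871044 303.63347233]
z76 red, cols x [-110, -90, -70, -50, -30, -10, 10, 30, 50, 70, 90, 110]
-116 [126, 127, 140, 175, 185, 143, 130, 124, 48, 48, 130, 129]
-114 [126, 127, 133, 125, 129, 126, 125, 127, 48, 47, 129, 133]
-112 [122, 125, 130, 123, 128, 126, 121, 125, 48, 49, 128, 131]
-110 [125, 123, 125, 124, 125, 127, 123, 126, 47, 46, 127, 133]
-108 [127, 119, 115, 120, 123, 124, 125, 123, 47, 47, 127, 133]
-106 [53, 73, 66, 76, 78, 86, 94, 103, 48, 48, 131, 128]
-104 [48, 57, 59, 67, 64, 65, 63, 59, 56, 55, 79, 90]
-102 [53, 74, 61, 73, 66, 63, 61, 60, 60, 60, 63, 70]
-100 [52, 142, 145, 135, 118, 111, 72, 70, 64, 60, 63, 69]
-98 [54, 145, 146, 145, 144, 143, 78, 79, 77, 77, 80, 84]
-96 [51, 144, 146, 144, 145, 142, 79, 77, 77, 78, 81, 87]
-94 [52, 144, 147, 143, 145, 142, 77, 76, 77, 77, 81, 86]
-92 [51, 126, 145, 143, 145, 142, 77, 76, 76, 78, 81, 85]
-90 [87, 89, 135, 134, 136, 143, 79, 75, 77, 78, 80, 93]
-88 [124, 81, 81, 105, 116, 123, 109, 73, 77, 74, 80, 141]
-86 [125, 83, 83, 146, 149, 149, 152, 83, 82, 83, 85, 138]
-84 [128, 85, 84, 85, 147, 146, 147
[... 1237 characters left out ...]
137], [75, 75, 74], [78, 75, 73], [85, 81, 81]]
-86.0 [[143, 141, 138], [142, 140, 138], [78, 75, 72], [76, 74, 72], [85, 82, 80]]
-84.5 [[114, 111, 106], [116, 107, 103], [76, 72, 71], [77, 73, 73], [83, 81, 79]]
-83.0 [[116, 81, 59], [124, 87, 66], [74, 60, 52], [78, 64, 56], [86, 80, 77]]
-81.5 [[145, 97, 67], [150, 100, 68], [82, 55, 41], [81, 57, 42], [136, 97, 74]]
-80.0 [[148, 100, 68], [148, 100, 68], [81, 54, 38], [82, 55, 40], [151, 102, 72]]
-78.5 [[147, 98, 66], [147, 99, 67], [81, 57, 41], [82, 57, 40], [153, 104, 73]]
-77.0 [[148, 100, 68], [148, 99, 68], [83, 58, 41], [85, 58, 42], [155, 105, 74]]
-75.5 [[149, 99, 69], [149, 99, 67], [84, 56, 40], [83, 57, 40], [154, 105, 74]]
```

```bash
python3 -c "
from bench import *
print(job_done())"
```

```text
the job is handed in; nothing more can be done
None
```

I laid both standing tubes (only two were present) in the first and third cradles. Then I pushed the gate shut and drove the wedge nose-first from outside under its free half. I handed the job in at about 37 s on the robot's clock, with the arm clear of everything.

**Last checks:**
- **Wedge:** it lies at rack x of about 45 to 84 mm, under the free half of the gate. Its tail is at rack y of about -172 mm. That puts the nose about 55 mm inside the gate's outer face, some 25 mm past first contact. The final push was about 13 N, and it stayed in place after I let go.
- **Gate:** its top edge reads within about 0.01 rad of shut. I did not measure how far the wedge lifted it.
- **Tubes:** in the last pictures that show them, both lie in their cradles.
- **Other desk things:** I did not touch the mug, stapler or tape dispenser.

**Disagreement:** an earlier, oblique estimate put the wedge tail about 10 mm farther out and the gate about 0.05 rad past shut. The later view from nearly overhead did not bear this out, and in that view the deck edge fell where it should. By then I had used all 16 picture views, so I measured that final picture with code rather than by eye.

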